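# Drop the dough roller's axle into its stand

### The job

The wooden dough roller has been washed and lies on the worktop: put it back in its steel stand. Lower its axle level into the two open slots at once and press it down gently past the drag of the spring clips until both ends sit fully home on the saddles, whose height you must find by feel, then let go. Do not force or drop it, and leave the other things alone.

Things in the scene. Friction and masses are not known exactly. Their poses are not given: they have to be found in the camera images.
- roller: Loose dough roller, about 0.17 to 0.33 kg: pale wooden drum 44 mm in diameter, 156 mm long, on a steel axle 10 mm in diameter, 224 mm long, that sticks out 34 mm at both ends (alike). Lies on the worktop, axle level. Origin: its centre, on the axle, 22 mm above the worktop at the start; x along the axle. Grip it across the drum.
- stand: Fixed aluminium base plate 110 (x) x 250 (y) mm, top at 12 mm. Origin: centre of its underside, on the worktop; y along the fitted axle. Carries two equally high flat saddles at y = +-89 mm (inner faces +-85.5), x = -13 to +13, with damped rubber tops that give 1 mm per 10 N. They were left at an unmeasured height: the resting axle's centre is anywhere 44 to 60 mm above the worktop; feel for it.
- cheeks: The stand's two fixed steel uprights, 10 mm thick, at y = +-100 mm, 95 mm high, above the base; same origin and axes as the stand. Each has a slot open at the top: near post's face at x = -6.5 mm, far post's at x = +13.5 mm, flared mouth x = -17 to +18 mm at height 92 mm. A spring clip stands in each slot before the far post.
- slot_left (a point): Point in the left (+y) slot, 80 mm high, at x = -1.5 mm of the uprights' frame, where the seated axle's centre line runs. The clip there has its face at x = +0.5 mm, lead-in slope from 84 down to 68 mm height; it yields up to 6 mm towards +x (1.5 N, then 0.4 N/mm) and presses the axle on the near post.
- slot_right (a point): The same point in the right (-y) slot, with the same clip. The two clips' friction can hold the roller up above the saddles, so it does not sink home by its own weight; pushing it down takes very roughly 3 to 12 N in all.
- katori_a: Bystander: small steel bowl 94 mm across, 38 mm high, behind the work. Origin: centre of its underside.
- tomato: Bystander: red tomato about 70 mm across, behind the work. Origin: centre of its underside.
- matchbox: Bystander: red matchbox 35 x 52 x 14 mm, behind the work. Origin: centre of its underside.
Not all that is in view belongs to the job. There is more than one size of the roller; the job needs the larger.

How it is judged:
By the outcome, as a careful person would: the job done as asked, in the order asked, and still so for the second after the job is handed in, with the robot touching nothing.
It also fails if it takes over 42 s, if anything falls off the work surface, if the arm or the gripper's body presses on something with over 40 N, if the wrist force passes 120 N, or if a joint passes its speed limit or range.

### The arm

A 7-joint arm with a two-finger parallel gripper is mounted at the origin on a cart in front of the work surface, level with it; the furniture and walls round the work are solid. World frame = base frame: x ahead of the robot, y to its left, z up, the work surface at z = 0. Lengths are in m, angles in degrees, forces in N, time in s.
With the tool pointing down it reaches from about 0.35 to 0.775 m from the base axis. Payload 3.1 kg.
Tool frame: the origin (TCP) lies on the centre line of the jaws, within the pads' length; the fingertips stand 17 mm ahead of it and the grasp point (between the pads) lies 2 mm behind it (robot.tip_reach is the distance from the TCP to the fingertips, in m); z points along the fingers, y is the line along which they close (so a half turn about z gives the same grasp; the last joint's range is limited). The gripper opens to 85 mm and grips with 20 to 120 N. Pads are 22 mm wide; open, the fingers measure 114 mm over their backs; the gripper's body (76 mm by 85 mm) begins 54 mm behind the grasp point. The pads swing forward as they close: fully open they stand 13 mm farther back than shut.
Start: joints at [-68.68, 17.813, 0.802, 86.603, -0.252, 75.585, -1.558], TCP at [0.221, 0.504, 0.248] pointing down, gripper open.
Joint ranges: [-154.91, 154.91], [-16.99, 109.72], [-72.82, 74.43], [7.12, 147.25], [-82.49, 262.49], [11.32, 116.49], [-174.64, 174.64]. Speed limits (degrees/s): [159.86, 159.86, 180, 180, 180, 180, 180].

### API

Orientations are given as [roll, pitch, yaw] about the fixed x, y, z axes, in that order (R = Rz(yaw) Ry(pitch) Rx(roll)).
In Python, from station import robot, fingers, vision, workorder, recognise gives the robot as it stands. Calls block until the motion is done:
- robot.move_to(position, orientation): joint-space move of the TCP to a pose.
- robot.line_to(position, orientation=None, velocity=0.15, f_stop=None): straight line of the TCP; orientation=None keeps the orientation; velocity is the mean speed in m/s. With f_stop (N) it stops when the force on the tool has changed by that much, and returns True; else False.
- robot.move_j(angles): joint-space move.
- fingers.gripper_to(opening, force=None): opening from 0.0 (shut) to 1.0 (fully open); force is the grip in N (None keeps the last); returns when the fingers have stopped.
- robot.pause(seconds).
- robot.inverse_kinematics(position, orientation): joint angles nearest the present ones, or None.
- vision.grab_frame(name): name is "side" or "top"; returns the picture (420x560x3 uint8, red, green, blue); there is no depth.
- vision.calibration(name): a dict with "mtx" (3x3 intrinsics, pixels), "k1" (the pictures are not rectified: a ray, as slopes to the right and down, at radius r is drawn at 1 + k1 r^2 times it, then the intrinsics apply), "extrinsics" (4x4, takes a point from world to camera coordinates). Camera axes: x right, y up, looking along -z (the intrinsics and any distortion apply to the point x, -y, -z); pixel columns grow to the right and rows downward; lengths in m; the calibration is good to about 2 mm. A picture is of the moment at which its call begins. calibration takes no time and is no camera call.
A pose or a line that the arm cannot do raises robot.PlanningError and nothing moves.
- workorder.close_job(): hands the job in; it is judged then, once.
Trained networks look in the newest picture that a camera, given by its name, has taken for a name from the list of things; names that differ only in an ending like _2 or _b are one class to them, and where a whole thing is asked for, a point or a joint stands for the part that bears it (a point fixed in the world has none). Each returns a list of dicts, best first, with "p" (0 to 1); they miss things now and then, are a little off and sometimes report something else, mostly with a low value. They report only what shows in the picture. A call takes as long as a camera call. They do not tell look-alikes from the thing itself.
- recognise(label, camera): "rect" ([centre column, centre row, width, height] in pixels, round what is visible of it).
Readings, each from a call of its own:
- robot.current_time_s(): time.
- robot.current_joint_positions(): joint angles.
- robot.current_dq(): joint speeds.
- robot.current_joint_torque(): joint torques, N m.
- robot.current_tool_pos(): TCP position.
- robot.current_eef_rot(): TCP orientation.
- robot.current_contact_force(): force on the tool from outside, world axes, zero at the start.
- robot.current_torque(): the same for the moment, N m.
- robot.current_finger_gap(): opening from 0.0 (shut) to 1.0 (fully open).
- robot.current_gripper_force(): force on a finger pad.
Only numpy, scipy, OpenCV 4.12 (cv2) and the standard library are available. Lean on these libraries where they do the work, as an engineer would, in place of code of your own. Each camera call takes 0.05 s, during which the arm holds its last target. There are 200 camera calls.

## Working session

There is one attempt and no reset: what is moved stays moved. The work goes in short steps, each a Python script; the robot and the scene stay as the last script left them, time stands still between calls to the robot, and variables do not carry over. Pictures are saved under pics/ and viewed, at most 10 in all, crops included, and the job is handed in when it is done.

```bash
mkdir -p pics; ls; python3 - <<'E'
from station import robot, fingers, vision, workorder, recognise
import cv2
for c in ("side","top"):
    im=vision.grab_frame(c); cv2.imwrite(f"pics/{c}0.png",im[:,:,::-1])
    k=vision.calibration(c); print(c,k["mtx"].tolist(),k["k1"],k["extrinsics"].round(4).tolist())
    for l in ("roller","stand","cheeks","slot_left","slot_right"):
        print(l,[(round(d["p"],2),[round(float(v),1) for v in d["rect"]]) for d in recognise(l,c)[:4]])
print(robot.current_time_s(), robot.current_eef_rot())
E
```

```text
pics
side [[385.5223764352301, 0.0, 278.9095985092749], [0.0, 385.5223764352301, 207.8034166404304], [0.0, 0.0, 1.0]] -0.10201991870716891 [[-0.9981, 0.058, 0.0203, 0.576], [-0.0236, -0.6663, 0.7453, -0.023], [0.0568, 0.7434, 0.6664, -1.0895], [0.0, 0.0, 0.0, 1.0]]
roller [(0.75, [302.1, 156.4, 49.2, 20.9]), (0.56, [330.8, 191.6, 33.4, 28.9])]
stand [(0.7, [310.8, 264.1, 50.2, 82.9])]
cheeks [(0.77, [312.8, 253.4, 27.9, 89.7])]
slot_left [(0.68, [310.5, 252.1, 21.2, 86.0])]
slot_right [(0.75, [309.2, 251.7, 26.5, 87.7])]
top [[482.4165866970769, 0.0, 275.06451518164505], [0.0, 482.4165866970769, 214.79763645383252], [0.0, 0.0, 1.0]] -0.09612823043627879 [[0.0176, -0.9995, 0.0262, -0.005], [0.9938, 0.0204, 0.1091, -0.5926], [-0.1096, 0.0241, 0.9937, -1.1166], [0.0, 0.0, 0.0, 1.0]]
roller [(0.63, [395.9, 264.6, 44.1, 88.0]), (0.56, [327.1, 288.3, 44.5, 44.4])]
stand [(0.57, [212.1, 251.1, 109.3, 61.1])]
cheeks [(0.75, [211.1, 249.3, 94.0, 40.6])]
slot_left [(0.83, [211.3, 251.1, 97.0, 38.8]), (0.19, [396.9, 263.6, 41.7, 83.4])]
slot_right [(0.71, [211.7, 248.3, 96.6, 41.3])]
0.6 [1.79998434e+02 1.29860941e-03 1.56293683e+02]
```

```bash
python3 - <<'E'
import cv2,numpy as np
a=cv2.imread("pics/top0.png"); cv2.imwrite("pics/t1.png",cv2.resize(a[190:330,140:440],None,fx=2.6,fy=2.6,interpolation=cv2.INTER_CUBIC))
b=cv2.imread("pics/side0.png"); cv2.imwrite("pics/s1.png",cv2.resize(b[130:330,230:430],None,fx=3,fy=3,interpolation=cv2.INTER_CUBIC))
E
```

```text
(no output)
```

View pics/top0.png

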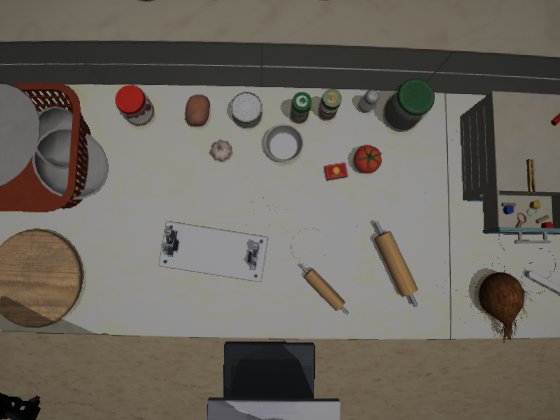

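View pics/t1.png

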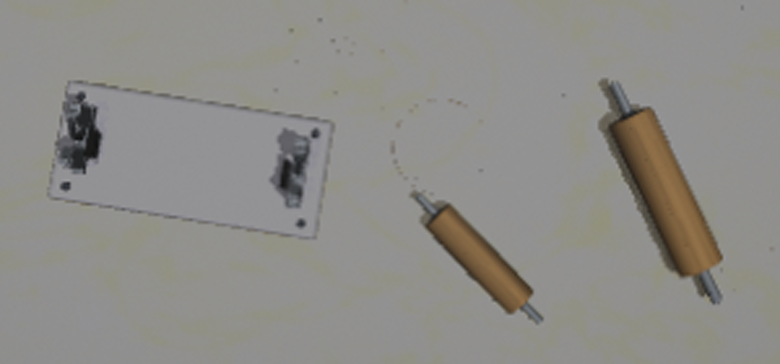

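View pics/s1.png

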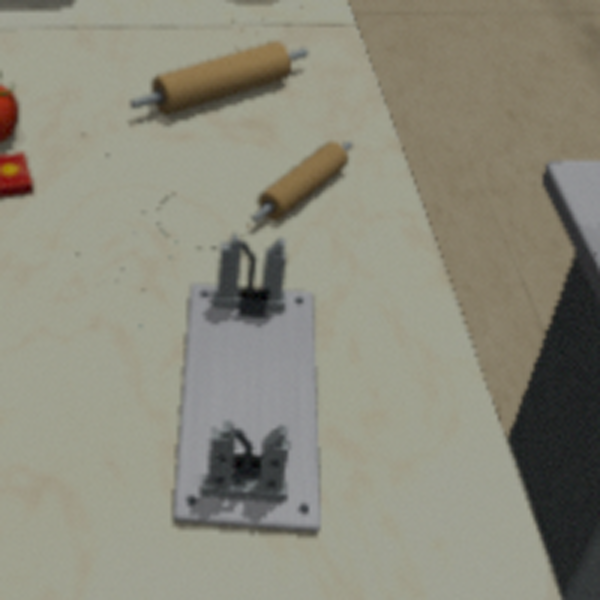

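The two look-alikes are the large roller at top (396,264) / side (302,156) and a small one at top (323,289) / side (331,192). The drum lengths in the crops are about 60 px and 36 px, so the job's roller is the larger one at (396,264). The stand is at top (213,251). Its clips are on the far (+x world) side of the slots, so stand x points away from the robot, with a small negative yaw.

```bash
cat > loc.py <<'E'
import cv2,numpy as np
from scipy.optimize import least_squares
from station import vision
CAL={c:vision.calibration(c) for c in("side","top")}
def proj(P,c):
    k=CAL[c];E=np.array(k["extrinsics"]);Q=np.atleast_2d(P)@E[:3,:3].T+E[:3,3]
    s=np.c_[Q[:,0],-Q[:,1]]/-Q[:,2:3]; s=s*(1+k["k1"]*(s**2).sum(1,keepdims=True))
    M=np.array(k["mtx"]);return s@M[:2,:2].T+M[:2,2]
def rz(a): return np.array([[np.cos(a),-np.sin(a),0],[np.sin(a),np.cos(a),0],[0,0,1]])
t=np.linspace(0,2*np.pi,40)
DRUM=np.array([[x,.022*np.cos(a),.022*np.sin(a)] for x in(-.078,.078) for a in t])
def feat(m):
    cx,cy=m["m10"]/m["m00"],m["m01"]/m["m00"];a=m["m00"]
    return np.array([cx,cy,.5*np.arctan2(2*m["mu11"],m["mu20"]-m["mu02"]),np.sqrt(a)])
def drum_mask(img,near):
    h=cv2.cvtColor(img,cv2.COLOR_RGB2HSV);m=cv2.inRange(h,(8,85,50),(24,255,255))
    n,l,s,ce=cv2.connectedComponentsWithStats(m);ok=[i for i in range(1,n) if s[i,4]>150]
    i=min(ok,key=lambda i:np.hypot(*(ce[i]-near)));return (l==i).astype(np.uint8)
def locate_roller(imgs,near,guess,usez=True):
    obs={c:feat(cv2.moments(drum_mask(imgs[c],near[c]),True)) for c in imgs}
    def res(p):
        P=DRUM@rz(p[3]).T+p[:3];r=[]
        for c in obs:
            h=cv2.convexHull(proj(P,c).astype(np.float32));d=feat(cv2.moments(h))-obs[c]
            d[2]=(d[2]+np.pi/2)%np.pi-np.pi/2;d[2]*=30;d[3]*=.2;r+=list(d)
        return np.array(r)
    s=least_squares(res,guess,diff_step=1e-3);return s.x,s.fun
E
python3 - <<'E'
from loc import *
im={c:cv2.imread(f"pics/{c}0.png")[:,:,::-1].copy() for c in("top","side")}
p,r=locate_roller(im,dict(top=(396,264),side=(302,156)),[.55,-.25,.022,.4]);print("roller",p,np.degrees(p[3]),r.round(2))
p,r=locate_roller({"top":im["top"]},dict(top=(396,264)),[.55,-.25,.022,.4]);print("top only",p,r.round(2))
ob={"top":np.array([[70,82],[333,122],[316,238],[50,198]])/2.6+[140,190],"side":np.array([[191,285],[314,290],[319,524],[176,518]])/3+[230,130]}
for c in ob:
    g=cv2.cvtColor(im[c],cv2.COLOR_RGB2GRAY)
    q=cv2.cornerSubPix(g,ob[c].astype(np.float32).reshape(-1,1,2),(3,3),(-1,-1),(3,50,.01)).reshape(-1,2);print(c,(q-ob[c]).round(1).tolist());ob[c]=q
C=np.array([[.055,.125,0],[.055,-.125,0],[-.055,-.125,0],[-.055,.125,0]])
idx={"top":[0,1,2,3],"side":[1,2,3,0]}
for cs in(("top","side"),("top",),("side",)):
    f=lambda p:np.concatenate([(proj(C[idx[c]]@rz(p[3]).T+p[:3],c)-ob[c]).ravel() for c in cs])
    s=least_squares(f,[.58,.13,.012,-.1]);print("stand",cs,s.x.round(4),np.degrees(s.x[3]),s.fun.round(1))
E
```

```text
roller [ 0.48001672 -0.2872889   0.0207714   0.44745183] 25.63710111886925 [-0.13  0.67 -0.06  0.29 -0.92 -0.12  0.11  0.33]
top only [ 0.4821686  -0.30156933 -0.02911573  0.44514432] [ 0. -0. -0.  0.]
top [[0.0, 0.0], [-0.4, -0.3], [-0.9, -0.2], [0.0, -0.0]]
side [[1.7, 1.7], [-0.0, 0.0], [-0.1, 1.9], [-2.0, 0.4]]
stand ('top', 'side') [ 0.5027  0.1529  0.0044 -0.1391] -7.97165672473501 [-0.2 -0.3  0.4  0.9  0.3  1.3 -0.6 -0.1 -2.2 -1.6 -0.7  1.3  0.2  0.3
  0.5  0. ]
stand ('top',) [ 0.5041  0.1539 -0.0055 -0.1288] -7.3805010198531065 [-0.1  0.  -0.2  0.   0.2  0.1  0.1 -0.1]
stand ('side',) [ 0.5007  0.1501  0.001  -0.1518] -8.694963930554351 [-1.  -1.5  0.3  1.7  0.   0.3  0.6 -0.5]
```

```bash
cat >> loc.py <<'E'
from scipy.ndimage import map_coordinates
C=np.array([[.055,.125,.012],[.055,-.125,.012],[-.055,-.125,.012],[-.055,.125,.012]])
def fit_plate(imgs,p0,fixz=True):
    """edge-normal fit of the plate's top outline; p=(x,y,yaw)"""
    p=np.array(p0,float)
    F={c:cv2.GaussianBlur(im.astype(np.float32)@np.float32([.2,.2,.6]),(0,0),.7) for c,im in imgs.items()}
    for it in range(6):
        R=6 if it<2 else 3
        O=[]
        for c in F:
            for i in range(4):
                a,b=C[i],C[(i+1)%4]
                for u in np.linspace(.06,.94,30):
                    X=a+(b-a)*u
                    q,e,n=proj(np.array([X,b,X*[.98,.98,1]])@rz(p[2]).T+[p[0],p[1],0],c)
                    d=e-q;d/=np.hypot(*d);n=np.array([-d[1],d[0]])*np.sign(np.dot(n-q,[-d[1],d[0]]))
                    s=np.arange(-R,R+.01,.25);v=map_coordinates(F[c],[q[1]+s*n[1],q[0]+s*n[0]],order=1)
                    g=np.abs(np.gradient(v));k=g.argmax()
                    if g[k]>1.2 and 0<k<len(s)-1: O.append((c,X,q+s[k]*n,n,i))
        def f(p): 
            return np.concatenate([((proj(np.array([o[1] for o in O if o[0]==c])@rz(p[2]).T+[p[0],p[1],0],c)-np.array([o[2] for o in O if o[0]==c]))*np.array([o[3] for o in O if o[0]==c])).sum(1) for c in F])
        s=least_squares(f,p,loss="soft_l1",f_scale=.4);p=s.x
    lab=[(c,o[4]) for c in F for o in O if o[0]==c];r=f(p)
    return p,{l:(round(float(np.median([x for x,m in zip(r,lab) if m==l])),2),lab.count(l)) for l in sorted(set(lab))}
E
python3 - <<'E'
from loc import *
im={c:cv2.imread(f"pics/{c}0.png")[:,:,::-1].copy() for c in("top","side")}
for cs in(("top","side"),("top",),("side",)):
    p,r=fit_plate({c:im[c] for c in cs},[.503,.153,-.135]);print(cs,p.round(4),np.degrees(p[2]).round(2),r)
    if len(cs)==2:
        a=[]
        L=[[[x,.1*s,z] for x,z in((-.0065,.06),(-.0065,.08),(-.017,.092),(.018,.092),(.0135,.08),(.0135,.06))] for s in(1,-1)]
        for c,(x,y) in dict(top=(145,195),side=(265,200)).items():
            v=cv2.resize(im[c][y:y+130,x:x+130],None,fx=4,fy=4,interpolation=cv2.INTER_CUBIC)[:,:395*10//10,::-1].copy() if 0 else cv2.resize(im[c][y:y+130,x:x+130],(400,400),interpolation=cv2.INTER_CUBIC)[:,:,::-1].copy()
            sc=400/130
            for ln,cl in((C,(0,0,255)),)+tuple((np.array(l),(0,255,0)) for l in L):
                q=(proj(ln@rz(p[2]).T+[p[0],p[1],0],c)-[x,y]+.5)*sc
                cv2.polylines(v,[q.astype(int)],cl==(0,0,255),cl,1)
            a.append(v)
        cv2.imwrite("pics/fit.png",np.hstack(a))
E
```

```text
('top', 'side') [ 0.5054  0.156  -0.1271] -7.28 {('side', 0): (-0.89, 30), ('side', 1): (-0.51, 21), ('side', 2): (-0.23, 21), ('side', 3): (2.26, 29), ('top', 0): (-0.01, 29), ('top', 1): (-0.01, 26), ('top', 2): (-0.48, 28), ('top', 3): (-0.98, 26)}
('top',) [ 0.5057  0.1546 -0.133 ] -7.62 {('top', 0): (-0.05, 30), ('top', 1): (-0.76, 28), ('top', 2): (-0.2, 28), ('top', 3): (-1.11, 26)}
('side',) [ 0.5049  0.1619 -0.1163] -6.67 {('side', 0): (-0.23, 29), ('side', 1): (-0.63, 24), ('side', 2): (-0.77, 17), ('side', 3): (0.0, 26)}
```

View pics/fit.png

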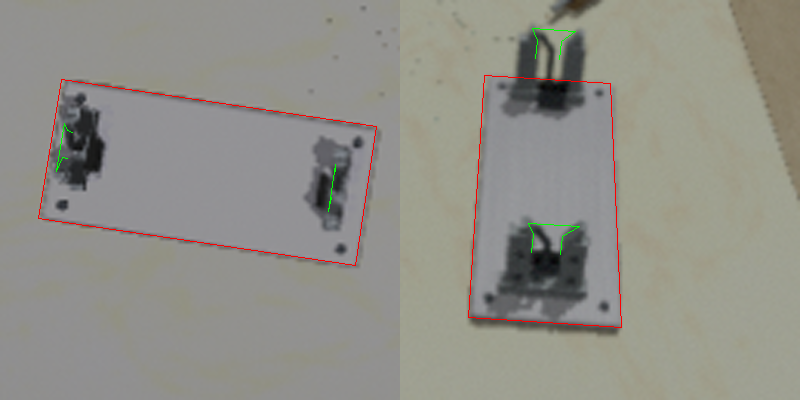

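The overlay matches the plate and slot mouths in both views. Stand is at about (0.505, 0.155), yaw −7.4°. Now the grasp.

```bash
python3 - <<'E'
from station import robot, fingers
import numpy as np
for k in(0,180,-180):
    for nm,P,y in(("pick",[.48,-.287,.12],25.6+k),("down",[.48,-.287,.022],25.6+k),("place",[.505,.155,.16],82.6+k),("low",[.505,.155,.045],82.6+k)):
        q=robot.inverse_kinematics(P,[180,0,y]);print(k,nm,None if q is None else np.round(q,0))
y=25.6
robot.move_to([.48,-.287,.13],[180,0,y]); 
fingers.gripper_to(1.0)
hit=robot.line_to([.48,-.287,.024],velocity=.1,f_stop=6)
print(hit,robot.current_tool_pos(),robot.current_contact_force())
if not hit:
    fingers.gripper_to(0.0,force=70)
    print(robot.current_finger_gap(),robot.current_gripper_force(),robot.current_contact_force())
print(robot.current_time_s())
E
```

```text
0 pick [ -6.  32.  50.  97. -27.  64. -12.]
0 down [ -5.  41.  49. 102. -37.  55.  -5.]
0 place [-42.  21.  30.  99. -11.  64. -16.]
0 low [-41.  29.  29. 105. -18.  50. -10.]
180 pick [-12.  36.  61.  97. -34.  67. 174.]
180 down [ -2.  39.  45. 102. -33.  53. 172.]
180 place [-22.  19.   4.  98.  -2.  63. 155.]
180 low [-19.  27.  -0. 105.   0.  48. 153.]
-180 pick [-12.  36.  61.  97. -34.  67. 174.]
-180 down [ -2.  39.  45. 102. -33.  53. 172.]
-180 place [-22.  19.   4.  98.  -2.  63. 155.]
-180 low [-19.  27.  -0. 105.   0.  48. 153.]
False [ 0.48053354 -0.28750722  0.02472303] [-0.52829087  0.14286623  0.04246357]
0.49285089400039045 71.29501461982727 [-0.15504025  0.61378674  5.62441889]
5.45
```

```bash
python3 - <<'E'
from station import robot, fingers, vision
from loc import *
robot.line_to([.48,-.287,.19],velocity=.15)
print(robot.current_contact_force(),robot.current_torque(),robot.current_finger_gap())
robot.move_to([.505,.155,.19],[180,0,82.6])
robot.line_to([.505,.155,.125],velocity=.1)
robot.pause(.3)
T=robot.current_tool_pos();print(T,robot.current_eef_rot(),robot.current_contact_force(),robot.current_torque(),robot.current_time_s())
im={}
for c in("top","side"):
    im[c]=vision.grab_frame(c);cv2.imwrite(f"pics/{c}2.png",im[c][:,:,::-1])
v=[cv2.resize(im["top"][180:310,130:290],(400,325)),cv2.resize(im["side"][150:310,220:420],(400,325))]
cv2.imwrite("pics/h.png",np.hstack(v)[:,:,::-1])
E
```

```text
[ 0.92211432  0.57790482 -1.50169473] [ 0.01896244 -0.01558241  0.00064428] 0.4909311558399541
[0.50534354 0.15510406 0.12551517] [ 1.79949969e+02 -3.65937990e-02  8.26018706e+01] [ 0.19150505  0.02923119 -3.13433353] [-0.00490012 -0.00910635 -0.05212692] 9.4333
```

View pics/h.png

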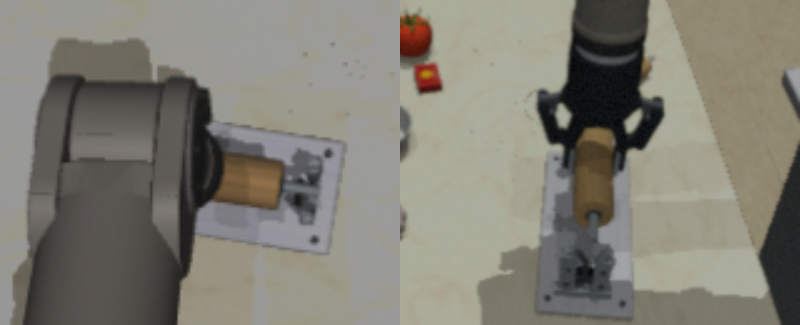

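The roller is gripped at mid-drum. In the top view (left crop) its right axle end is over the right slot at crop px (305,188). In the side view the left end is above the slot at (592,215). Next I'll overlay the model to check centring and level.

```bash
python3 - <<'E'
from loc import *
im={c:cv2.imread(f"pics/{c}2.png") for c in("top","side")}
a=np.radians(82.6);ctr=np.array([.5053,.1551,.1255-.0027])
AX=np.array([[x,.005*np.cos(b),.005*np.sin(b)] for x in(-.112,.112) for b in t])
out=[]
for c,(x,y,w) in dict(top=(200,215,90),side=(285,170,120)).items():
    h=w;sc=400/w
    v=cv2.resize(im[c][y:y+h,x:x+w],(400,400),interpolation=cv2.INTER_CUBIC)
    for M,cl in((DRUM,(0,0,255)),(AX,(0,255,0))):
        q=(proj(M@rz(a).T+ctr,c)-[x,y]+.5)*sc
        cv2.polylines(v,[cv2.convexHull(q.astype(np.int32))],True,cl,1)
    for s in(1,-1):
        q=(proj(np.array([[-.0065,.1*s,.08],[-.017,.1*s,.092],[.018,.1*s,.092],[.0135,.1*s,.08]])@rz(np.radians(-7.4)).T+[.505,.155,0],c)-[x,y]+.5)*sc
        cv2.polylines(v,[q.astype(np.int32)],False,(255,255,0),1)
    out.append(v)
cv2.imwrite("pics/ov.png",np.hstack(out))
E
```

```text
(no output)
```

View pics/ov.png

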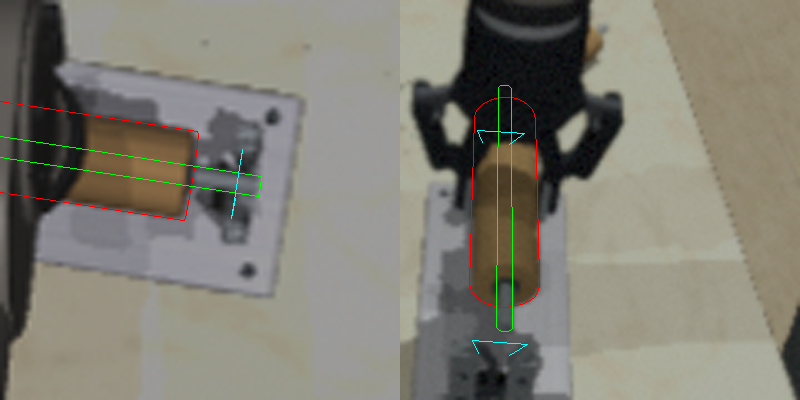

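The model overlay coincides with the held roller in both views, so it is level, centred to about 1 mm, and axle z = TCP − 2.7 mm. I'll lower it in guarded steps and log the forces.

```bash
cat > low.py <<'E'
from station import robot, fingers
import numpy as np
DZ=.0027
U=np.array([np.cos(np.radians(-7.4)),np.sin(np.radians(-7.4)),0]);V=np.array([-U[1],U[0],0])
O=np.array([.505,.155,0])
def go(sx,z,yaw=82.6,sy=0,v=.03,fs=8):
    h=robot.line_to(list(O+sx*U+sy*V+[0,0,z+DZ]),[180,0,yaw],velocity=v,f_stop=fs)
    return h
def rd(tag=""):
    p=robot.current_tool_pos();f=robot.current_contact_force();m=robot.current_torque();d=np.array(p)-O
    print(tag,"sx %.1f sy %.1f z %.1f | Fx' %.1f Fy' %.1f Fz %.1f | Mx' %.2f Mz %.2f t %.1f"%(d@U*1e3,d@V*1e3,(p[2]-DZ)*1e3,f@U,f@V,f[2],m@U,m[2],robot.current_time_s()),flush=True)
    return f@U,f[2],m@U,m[2]
E
python3 - <<'E'
from low import *
go(-.0005,.100,v=.08);rd("base")
for z in(.092,.088,.084,.080):
    h=go(-.0005,z);a=rd(h)
    if h or abs(a[0])>10: break
E
```

```text
base sx -1.0 sy -0.2 z 99.3 | Fx' 0.7 Fy' 0.0 Fz -2.5 | Mx' -0.00 Mz -0.06 t 10.0
False sx -0.6 sy -0.0 z 91.9 | Fx' -0.3 Fy' 0.5 Fz -2.0 | Mx' -0.04 Mz -0.03 t 10.4
False sx -0.7 sy -0.0 z 87.8 | Fx' 0.7 Fy' -0.7 Fz -2.0 | Mx' -0.00 Mz 0.03 t 10.7
False sx -0.8 sy -0.1 z 83.7 | Fx' 0.1 Fy' 1.0 Fz -2.3 | Mx' 0.02 Mz 0.03 t 10.9
False sx -0.8 sy -0.1 z 79.7 | Fx' -0.2 Fy' 0.5 Fz -0.9 | Mx' -0.06 Mz 0.02 t 11.2
```

```bash
python3 - <<'E'
from low import *
for z in(.077,.074,.071,.068,.066):
    h=go(-.0005,z,v=.02,fs=9);a=rd(h)
    if h or abs(a[0])>11 or abs(a[3])>.6: break
E
```

```text
False sx -1.1 sy -0.0 z 76.7 | Fx' -1.7 Fy' -0.1 Fz -2.1 | Mx' -0.08 Mz -0.15 t 11.5
False sx -1.3 sy 0.2 z 73.7 | Fx' -3.4 Fy' 0.7 Fz 0.2 | Mx' -0.03 Mz -0.10 t 11.8
False sx -1.4 sy 0.3 z 70.5 | Fx' -3.5 Fy' 0.3 Fz -2.1 | Mx' 0.09 Mz -0.19 t 12.1
False sx -1.5 sy -0.0 z 67.1 | Fx' -4.1 Fy' 0.9 Fz -4.6 | Mx' 0.05 Mz -0.24 t 12.4
False sx -1.4 sy -0.1 z 65.2 | Fx' -4.3 Fy' 0.2 Fz -4.5 | Mx' 0.16 Mz -0.23 t 12.7
```

```bash
python3 - <<'E'
from low import *
robot.pause(.2);rd("settled")
h=go(-.0007,.0425,v=.012,fs=8);rd(h)
for i in range(3): robot.pause(.1);rd()
E
```

```text
settled sx -1.3 sy -0.1 z 65.4 | Fx' -4.4 Fy' 0.5 Fz -6.0 | Mx' 0.19 Mz -0.21 t 12.9
True sx -1.9 sy -0.2 z 63.6 | Fx' -0.3 Fy' -0.1 Fz 0.8 | Mx' 0.05 Mz -0.48 t 13.5
 sx -2.0 sy -0.2 z 63.3 | Fx' 0.3 Fy' -0.1 Fz 2.2 | Mx' 0.14 Mz -0.66 t 13.6
 sx -2.2 sy -0.2 z 63.0 | Fx' 2.9 Fy' 2.0 Fz 1.8 | Mx' 0.21 Mz -0.78 t 13.7
 sx -2.4 sy -0.2 z 62.8 | Fx' 5.6 Fy' -0.0 Fz 2.5 | Mx' 0.27 Mz -0.96 t 13.8
```

```bash
python3 - <<'E'
from low import *
rd("now")
h=go(.0003,.0635,yaw=81.9,v=.01,fs=None);rd(h)
for i in range(3): robot.pause(.15);rd()
print(robot.current_eef_rot(),robot.current_finger_gap())
E
```

```text
now sx -2.4 sy -0.2 z 62.8 | Fx' 5.6 Fy' -0.0 Fz 2.5 | Mx' 0.27 Mz -0.96 t 13.8
False sx -2.3 sy -0.2 z 62.4 | Fx' -4.1 Fy' 0.0 Fz 0.6 | Mx' 0.04 Mz -0.03 t 14.6
 sx -2.2 sy -0.2 z 62.4 | Fx' -5.1 Fy' -1.1 Fz -0.7 | Mx' -0.02 Mz -0.01 t 14.8
 sx -2.0 sy -0.2 z 62.4 | Fx' -5.2 Fy' -0.8 Fz -0.6 | Mx' -0.01 Mz 0.03 t 14.9
 sx -2.0 sy -0.2 z 62.4 | Fx' -5.6 Fy' -0.3 Fz -0.1 | Mx' -0.02 Mz -0.01 t 15.1
[-1.79727796e+02  6.02738334e-02  8.19400307e+01] 0.49218590675959956
```

```bash
python3 - <<'E'
from low import *
for z in(.060,.057,.054,.051,.048,.045,.043):
    h=go(.0003,z,yaw=81.9,v=.015,fs=7);a=rd(h)
    if h or abs(a[3])>.6: break
for i in range(3): robot.pause(.15);rd()
E
```

```text
False sx -2.1 sy 0.0 z 58.9 | Fx' -5.0 Fy' -0.7 Fz -1.7 | Mx' 0.02 Mz -0.03 t 15.4
False sx -2.1 sy 0.2 z 55.8 | Fx' -5.5 Fy' 0.5 Fz -1.3 | Mx' 0.04 Mz -0.01 t 15.8
False sx -2.1 sy 0.2 z 52.8 | Fx' -4.6 Fy' 0.1 Fz -1.6 | Mx' 0.05 Mz 0.01 t 16.1
False sx -2.1 sy 0.2 z 49.9 | Fx' -5.3 Fy' -0.6 Fz -1.0 | Mx' 0.05 Mz -0.01 t 16.5
False sx -1.6 sy 0.3 z 47.0 | Fx' -5.6 Fy' -0.2 Fz -2.4 | Mx' 0.18 Mz 0.03 t 16.8
True sx -2.0 sy 0.3 z 46.1 | Fx' 0.3 Fy' 0.6 Fz 3.9 | Mx' -0.04 Mz 0.00 t 17.0
 sx -2.2 sy 0.3 z 46.1 | Fx' 0.2 Fy' -1.0 Fz 5.7 | Mx' 0.00 Mz 0.10 t 17.2
 sx -2.2 sy 0.3 z 46.1 | Fx' 0.1 Fy' 0.8 Fz 5.3 | Mx' 0.02 Mz 0.06 t 17.3
 sx -2.2 sy 0.3 z 46.1 | Fx' 0.2 Fy' 1.1 Fz 6.2 | Mx' -0.00 Mz 0.04 t 17.5
```

```bash
python3 - <<'E'
from low import *
for z in(.0445,.0435,.042,.0405):
    h=go(.0006,z,yaw=81.9,v=.01,fs=7);a=rd(h)
    robot.pause(.15);a=rd()
    if a[1]>14: break
print(robot.current_eef_rot(),robot.current_finger_gap())
E
```

```text
True sx -2.1 sy 0.3 z 46.0 | Fx' -0.7 Fy' -0.1 Fz 5.7 | Mx' -0.07 Mz 0.01 t 17.9
 sx -2.1 sy 0.3 z 46.1 | Fx' -0.9 Fy' -0.7 Fz 6.1 | Mx' -0.08 Mz 0.00 t 18.0
True sx -2.1 sy 0.3 z 46.0 | Fx' -0.4 Fy' 0.5 Fz 5.5 | Mx' -0.10 Mz 0.01 t 18.3
 sx -2.1 sy 0.3 z 46.1 | Fx' -1.3 Fy' -0.1 Fz 5.5 | Mx' -0.00 Mz 0.04 t 18.5
True sx -2.1 sy 0.3 z 46.0 | Fx' -0.9 Fy' 0.4 Fz 5.3 | Mx' -0.07 Mz -0.05 t 18.8
 sx -2.1 sy 0.3 z 46.0 | Fx' -0.8 Fy' -0.5 Fz 5.7 | Mx' -0.07 Mz 0.08 t 18.9
True sx -2.1 sy 0.3 z 45.9 | Fx' -0.9 Fy' -0.8 Fz 5.8 | Mx' -0.04 Mz -0.02 t 19.2
 sx -2.1 sy 0.3 z 45.9 | Fx' -1.2 Fy' -0.3 Fz 5.1 | Mx' -0.09 Mz -0.03 t 19.3
[-1.79565770e+02 -8.93046156e-02  8.19608775e+01] 0.49143285569075845
```

```bash
python3 - <<'E'
from low import *
h=go(.0,.041,yaw=81.9,v=.01,fs=15);a=rd(h)
robot.pause(.2);rd()
from station import vision; import cv2
im=vision.grab_frame("side");cv2.imwrite("pics/seat.png",cv2.resize(im[180:310,250:380],(600,600),interpolation=cv2.INTER_CUBIC)[:,:,::-1])
E
```

```text
True sx -2.0 sy 0.3 z 45.5 | Fx' -1.7 Fy' -0.8 Fz 8.7 | Mx' -0.12 Mz -0.01 t 19.7
 sx -2.0 sy 0.3 z 45.6 | Fx' -2.1 Fy' -0.6 Fz 8.4 | Mx' -0.18 Mz -0.01 t 19.9
```

View pics/seat.png

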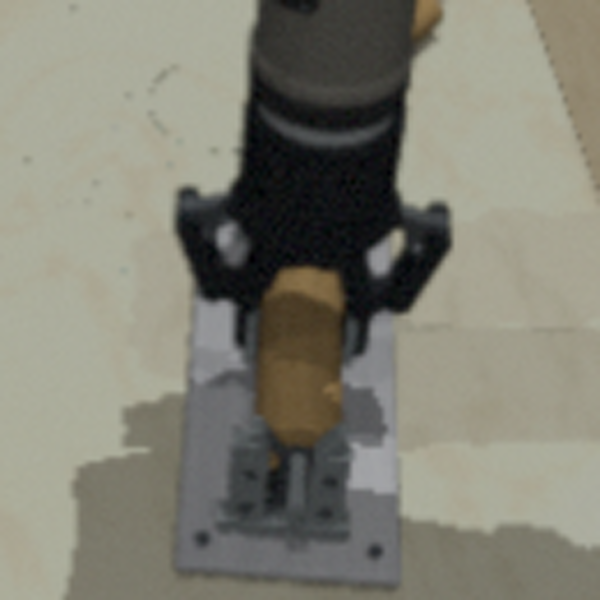

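The axle sits deep in the left slot (px 297,490). Resistance is stiff, about 20 N/mm with a balanced moment, so both saddles carry it at z ≈ 46 mm. Releasing, backing off and checking.

```bash
python3 - <<'E'
from low import *
from loc import *
from station import vision
fingers.gripper_to(1.0);rd("open")
p=robot.current_tool_pos();robot.line_to([p[0],p[1],.2],velocity=.12);rd("up")
robot.move_to([.30,.42,.25],[180,0,82.6]);robot.pause(.2)
im={c:vision.grab_frame(c) for c in("top","side")}
q,r=locate_roller(im,dict(top=(212,245),side=(312,250)),[.505,.155,.046,1.43]);print(q.round(4),np.degrees(q[3]),r.round(2),robot.current_time_s())
v=[]
AX=np.array([[x,.005*np.cos(b),.005*np.sin(b)] for x in(-.112,.112) for b in t])
for c,(x,y) in dict(top=(145,190),side=(250,195)).items():
    w=cv2.resize(im[c][y:y+120,x:x+120],(400,400),interpolation=cv2.INTER_CUBIC)[:,:,::-1].copy()
    for M in(DRUM,AX):
        h=(proj(M@rz(np.radians(81.9)).T+O+[-.0015,0,.046],c)-[x,y]+.5)*400/120
        cv2.polylines(w,[cv2.convexHull(h.astype(np.int32))],True,(0,255,0),1)
    v.append(w)
cv2.imwrite("pics/end.png",np.hstack(v))
E
```

```text
open sx -4.0 sy 0.2 z 43.8 | Fx' 0.6 Fy' -0.2 Fz -0.6 | Mx' -0.03 Mz -0.01 t 20.5
up sx -4.6 sy 0.0 z 196.5 | Fx' 0.3 Fy' -0.0 Fz -0.8 | Mx' 0.05 Mz -0.01 t 21.9
[0.5025 0.1555 0.0608 1.4331] 82.108343375366 [ 0.04 -0.05  0.02  0.36  0.05  0.02 -0.01  0.84] 23.4583
```

View pics/end.png

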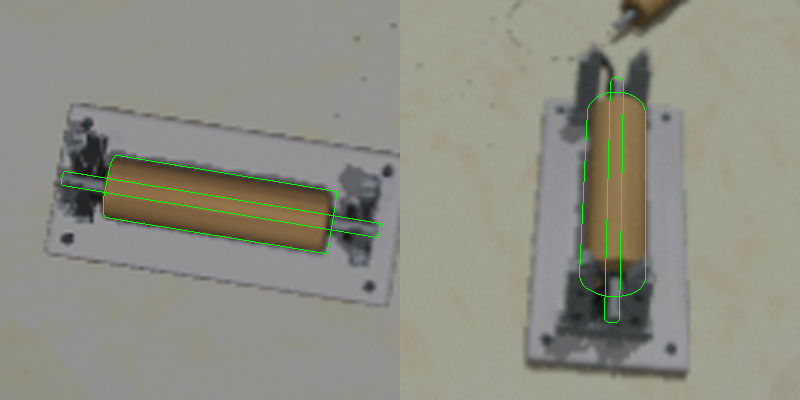

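The overlay at axle z = 46 mm matches in both views; the 61 mm fit is biased because the drum's lower end is shadowed and missed in the mask. The settled push was about 11 N, which is still within the possible clip drag. So I'll confirm by pressing gently on the drum top with shut fingers, a little above 12 N.

```bash
python3 - <<'E'
from low import *
fingers.gripper_to(0.0,force=20)
c=O+[-.0015,0,0]
robot.move_to([c[0],c[1],.14],[180,0,81.9])
robot.line_to([c[0],c[1],.096],velocity=.08,f_stop=4)
f0=np.array(robot.current_contact_force())[2]
h=robot.line_to([c[0],c[1],.075],velocity=.012,f_stop=3.5);print(h,f0);rd("touch")
h=robot.line_to([c[0],c[1],.075],velocity=.008,f_stop=12)
for i in range(3): rd(h);robot.pause(.1)
E
```

```text
True 0.10450094597541774
touch sx -1.1 sy -0.2 z 82.6 | Fx' 0.6 Fy' -0.2 Fz 3.8 | Mx' -0.01 Mz -0.09 t 27.2
True sx 0.2 sy -0.2 z 82.1 | Fx' -1.2 Fy' -0.1 Fz 4.8 | Mx' -0.03 Mz 0.05 t 27.8
True sx 0.2 sy -0.2 z 82.1 | Fx' -0.5 Fy' 0.9 Fz 4.8 | Mx' -0.03 Mz 0.01 t 27.9
True sx 0.2 sy -0.2 z 82.1 | Fx' 0.2 Fy' -0.5 Fz 5.7 | Mx' -0.09 Mz -0.02 t 28.0
```

```bash
python3 - <<'E'
from low import *
c=O+[-.0015,0,0];z=robot.current_tool_pos()[2]
for i in range(8):
    z-=.0006
    h=robot.line_to([c[0],c[1],z],velocity=.01,f_stop=14);a=rd(f"{z*1e3:.1f} {h}")
    if a[1]>15 or robot.current_time_s()>35: break
robot.pause(.1);rd()
E
```

```text
84.2 False sx -0.5 sy -0.2 z 82.3 | Fx' -0.1 Fy' -0.2 Fz 5.7 | Mx' -0.05 Mz -0.00 t 28.4
83.6 False sx -0.3 sy -0.2 z 82.2 | Fx' 0.3 Fy' -0.2 Fz 8.8 | Mx' -0.09 Mz 0.02 t 28.6
83.0 False sx -0.1 sy -0.2 z 82.0 | Fx' -1.0 Fy' -0.1 Fz 10.8 | Mx' -0.12 Mz 0.02 t 28.9
82.4 False sx 0.2 sy -0.2 z 81.8 | Fx' -1.0 Fy' -0.8 Fz 13.0 | Mx' -0.15 Mz 0.03 t 29.1
81.8 False sx 0.4 sy -0.2 z 81.5 | Fx' -1.2 Fy' -1.1 Fz 13.2 | Mx' -0.19 Mz 0.01 t 29.4
81.2 False sx 0.7 sy -0.2 z 81.2 | Fx' -1.7 Fy' -1.1 Fz 16.2 | Mx' -0.10 Mz 0.06 t 29.6
 sx 0.7 sy -0.2 z 81.2 | Fx' -1.2 Fy' -1.0 Fz 15.4 | Mx' -0.19 Mz -0.00 t 29.7
```

```bash
python3 - <<'E'
from low import *
c=O+[-.0015,0,0];z0=.0812
for z in(.0824,.0836,.0842,.0848):
    robot.line_to([c[0],c[1],z],velocity=.01);rd(f"{z*1e3:.1f}")
z=.0842
robot.line_to([c[0],c[1],z],velocity=.01);rd("again")
for z in (.0830,.0818,.0806):
    robot.line_to([c[0],c[1],z],velocity=.01,f_stop=14);rd(f"{z*1e3:.1f}")
E
```

```text
82.4 sx 0.4 sy -0.2 z 81.7 | Fx' -1.7 Fy' -1.0 Fz 12.2 | Mx' -0.16 Mz -0.01 t 30.0
83.6 sx -0.3 sy -0.2 z 82.1 | Fx' -0.4 Fy' -0.3 Fz 9.4 | Mx' -0.10 Mz 0.01 t 30.3
84.2 sx -0.7 sy -0.2 z 82.3 | Fx' 0.8 Fy' -0.4 Fz 6.7 | Mx' -0.09 Mz 0.05 t 30.5
84.8 sx -1.1 sy -0.2 z 82.4 | Fx' -0.0 Fy' -0.5 Fz 4.6 | Mx' -0.10 Mz -0.05 t 30.8
again sx -0.8 sy -0.2 z 82.3 | Fx' -0.7 Fy' -0.8 Fz 8.5 | Mx' -0.13 Mz 0.03 t 31.0
83.0 sx -0.2 sy -0.2 z 81.8 | Fx' -1.5 Fy' -1.1 Fz 11.8 | Mx' -0.13 Mz -0.01 t 31.3
81.8 sx 0.3 sy -0.2 z 81.3 | Fx' -0.6 Fy' -0.3 Fz 15.7 | Mx' -0.19 Mz 0.06 t 31.5
80.6 sx 0.9 sy -0.2 z 80.8 | Fx' -1.1 Fy' -0.7 Fz 18.9 | Mx' -0.26 Mz 0.04 t 31.8
```

The response is fully elastic: z returns along the same curve on unloading, and 19 N, beyond any clip drag, gives no slip. The axle is home on the rubber saddles. I'll retreat and hand in.

```bash
python3 - <<'E'
from low import *
c=O+[-.0015,0,0]
robot.line_to([c[0],c[1],.086],velocity=.03)
robot.line_to([c[0],c[1],.2],velocity=.12);rd("up")
from station import workorder
print(workorder.close_job(),robot.current_time_s())
E
```

```text
up sx -2.2 sy -0.3 z 196.5 | Fx' -0.7 Fy' -0.9 Fz 0.1 | Mx' 0.05 Mz 0.01 t 33.2
the job is handed in; nothing more can be done
the job is handed in; nothing more can be done
```

The larger roller is seated in both slots, with its axle centre about 46 mm above the worktop, and a 19 N press on the drum gave only elastic travel; I released it, backed the arm clear, and handed the job in at about 33 s of the 42 s limit (no verdict was returned).

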